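# Rebuild the sawn half stalagmite on its plinth

### The job

Rebuild the sawn half stalagmite upright on the half-round wooden plinth, one section at a time from the widest at the bottom through to the rounded tip on top, each centred on what is below it, with all the flat sawn faces flush and looking the same way as the plinth's straight edge. Leave it standing by itself, and do not disturb the stone slab, the drill core and the hand lens lying around.

Things in the scene. Friction and masses are not known exactly. Their poses are not given: they have to be found in the camera images.
- plinth: Fixed half-round dark wooden plinth, D-shaped from above: 130 mm wide along its straight edge, 58 mm deep, 20 mm high, flat level top. Origin: on the table, below the middle of the straight edge; x points straight out of the straight edge, y along it, z up; the wood lies at x from -58 to 0.
- root: Widest section (the root) of the half stalagmite, tan banded stone, D-shaped from above, 110 mm wide, 50 deep, 32 high, about 400 g, standing loose on its flat base. Origin: middle of the flat face's lower edge; x points out of the flat face, y along its width, z up (stone at x -50 to 0 mm). Grip the flat face against the 48 mm wide parallel back facet, 50 mm apart, both upright.
- lower: Second widest section of the half stalagmite, tan banded stone, D-shaped from above, 92 mm wide, 44 deep, 36 high, about 310 g, standing loose on its flat base. Origin: middle of the flat face's lower edge; x points out of the flat face, y along its width, z up (stone at x -44 to 0 mm). Grip the flat face against the 40 mm wide parallel back facet, 44 mm apart, both upright.
- upper: Third widest section of the half stalagmite, tan banded stone, D-shaped from above, 74 mm wide, 38 deep, 36 high, about 220 g, standing loose on its flat base. Origin: middle of the flat face's lower edge; x points out of the flat face, y along its width, z up (stone at x -38 to 0 mm). Grip the flat face against the 32 mm wide parallel back facet, 38 mm apart, both upright.
- tip: Narrowest section, domed tip of the half stalagmite, tan banded stone, D-shaped from above, 56 mm wide, 32 deep, 46 high, about 120 g, standing loose on its flat base. Origin: middle of the flat face's lower edge; x points out of the flat face, y along its width, z up (stone at x -32 to 0 mm). Grip the flat face against the 26 mm wide parallel back facet, 32 mm apart, both upright up to z = 28 mm.
- slab: Bystander, to be left in its place: loose rectangular sawn stone slab 150 x 56 x 22 mm, lying flat. Origin: centre of its underside, x along its length.
- core: Bystander, to be left in its place: loose grey round drill core standing on end, 48 mm diameter, 55 mm high. Origin: centre of its underside.
- lens: Bystander, to be left in its place: loose round hand lens with black handle lying flat: ring 62 mm diameter, 8 mm thick, handle 14 mm wide reaching 104 mm from the ring's centre along x. Origin: underside, at the ring's centre.
Not all that is in view belongs to the job. What is shaped like the root but orange is not meant. What is shaped like the upper but purple is not meant.

How it is judged:
By the outcome, as a careful person would: the job done as asked, in the order asked, and still so for the second after the job is handed in, with the robot touching nothing.
It also fails if it takes over 128 s, if anything falls off the work surface, if the arm or the gripper's body presses on something with over 40 N, if the wrist force passes 120 N, or if a joint passes its speed limit or range.

### The arm

A 6-joint arm with a two-finger parallel gripper is mounted at the origin on the work surface. World frame = base frame: x ahead of the robot, y to its left, z up, the work surface at z = 0. Lengths are in mm, angles in degrees, forces in N, time in s.
With the tool pointing down it reaches from about 300 to 850 mm from the base axis. Payload 4.2 kg.
Tool frame: the origin (TCP) lies midway between the tips of the shut fingers; the grasp point (between the pads) lies 19 mm behind it; z points along the fingers, y is the line along which they close (so a half turn about z gives the same grasp; the last joint's range is limited). The gripper opens to 91 mm and grips with 3 to 60 N. Pads are 32 mm wide; open, the fingers measure 118 mm over their backs; the gripper's body (76 mm by 178 mm) begins 60 mm behind the grasp point.
Start: joints at [-75.287, 18.312, 89.639, -0, 72.044, -1.146], TCP at [157.138, -553.128, 213.976] pointing down, gripper open.
Joint ranges: [-177.97, 177.97], [-48.28, 115.42], [12.27, 149.76], [-77.06, 257.06], [2.81, 150.46], [-146.56, 146.56]. Speed limits (degrees/s): [147.25, 147.25, 180, 180, 180, 180].

### API

Orientations are given as [roll, pitch, yaw] about the fixed x, y, z axes, in that order (R = Rz(yaw) Ry(pitch) Rx(roll)).
In Python, from workcell import state, grab_frame, camera_model, job_done gives the robot as it stands.
- The arm moves only by the shell command python3 -m pendant 'ROWS' [OPENING] [FORCE]. ROWS is rows parted by semicolons, their numbers by spaces, 1 to 8 of them, each of 6 numbers: dx, dy, dz in mm, then a rotation vector rx, ry, rz in degrees; each row shifts and turns the commanded pose from where the row before left it, along the tool's axes as they then stand; what a row does not reach is not made up. A row lasts 1/10 s, in which the tool goes at most 50 mm and 8.59 degrees, less where a joint would pass 70% of its speed; a pose out of reach is approached as far as the arm can. OPENING is the finger opening in mm, set as the command begins (- or left out keeps the last). The fingers move at their own pace and stop on an object; FORCE is the grip in N (left out, the last holds). Time passes only in rows, so rows that do not move let the fingers close. It prints the time, the measured TCP pose, the force, the opening and the grip force at its end.
- state(): the state, without advancing time (a new reading comes with each control period).
- grab_frame(name): name is "scene" or "top"; returns the picture (480x640x3 uint8, blue, green, red); there is no depth.
- camera_model(name): a dict with "fx", "fy", "cx", "cy" (pixels), "T" (4x4, takes a point from camera to world coordinates). Camera axes: x right, y up, looking along -z (the intrinsics and any distortion apply to the point x, -y, -z); pixel columns grow to the right and rows downward; lengths in mm; the calibration is good to about 2 mm. A picture is of the moment at which its call begins. camera_model takes no time and is no camera call.
- job_done(): hands the job in; it is judged then, once.
The state is a dict: "time_s": time; "qpos": joint angles; "qvel": joint speeds; "effort": joint torques, N m; "ee_pos": TCP position; "ee_rot": TCP orientation; "force": force on the tool from outside, world axes, zero at the start; "torque": the same for the moment, N m; "gripper_width": finger opening in mm; "gripper_force": force on a finger pad.
Only numpy, scipy, OpenCV 4.12 (cv2) and the standard library are available. Lean on these libraries where they do the work, as an engineer would, in place of code of your own. Each camera call takes 0.05 s, during which the arm holds its last target. There are 200 camera calls.

## Working session

There is one attempt and no reset: what is moved stays moved. The work goes in short steps, Python scripts to look and compute and a shell command to move; the robot and the scene stay as the last step left them, time stands still between calls to the robot, and variables do not carry over. Pictures are saved under pics/ and viewed, at most 14 in all, crops included, and the job is handed in when it is done.

```bash
mkdir -p pics; ls; python3 - <<'E'
from workcell import *
import cv2
s=state();print(s)
for n in("scene","top"):
    cv2.imwrite(f"pics/{n}0.png",grab_frame(n));print(n,camera_model(n))
E
```

```text
pics
{'time_s': 0.0, 'qpos': array([-7.52865642e+01,  1.83517624e+01,  8.97084826e+01, -1.05447078e-03,
        7.20434533e+01, -1.14535820e+00]), 'qvel': array([ 0.13905927, -0.04967292,  0.07310985,  0.06883763, -0.06324517,
       -0.03763996]), 'effort': array([-2.77563711e-03, -4.12461805e+01, -2.31975049e+01,  7.29386578e-02,
        4.58523142e-02, -1.35698524e-04]), 'ee_pos': array([ 156.99670854, -552.6094672 ,  213.10500072]), 'ee_rot': array([-1.79896302e+02, -1.07049952e-03,  1.58591191e+01]), 'force': array([-0.04199121,  0.73386693,  1.23424524]), 'torque': array([0.02839116, 0.04263375, 0.05526992]), 'gripper_force': 0.0, 'gripper_width': 91.12713893857047}
scene {'fx': 478.6124377506237, 'fy': 478.6124377506237, 'cx': 313.33562319554034, 'cy': 233.47860263050563, 'T': array([[ 8.88964873e-01, -3.54772123e-01,  2.89617327e-01,
         8.91484110e+02],
       [ 4.57870912e-01,  6.74975461e-01, -5.78586516e-01,
        -6.86375345e+02],
       [ 9.78177796e-03,  6.46950438e-01,  7.62469310e-01,
         9.53868717e+02],
       [ 0.00000000e+00,  0.00000000e+00,  0.00000000e+00,
         1.00000000e+00]])}
top {'fx': 533.3408912549269, 'fy': 533.3408912549269, 'cx': 318.7835773953187, 'cy': 246.35207998642068, 'T': array([[ 2.81239488e-02,  9.96001231e-01, -8.47973571e-02,
         4.75066573e+02],
       [-9.99560106e-01,  2.88203119e-02,  6.99890804e-03,
         5.85454058e+00],
       [ 9.41480730e-03,  8.45632183e-02,  9.96373637e-01,
         1.15648333e+03],
       [ 0.00000000e+00,  0.00000000e+00,  0.00000000e+00,
         1.00000000e+00]])}
```

View pics/top0.png

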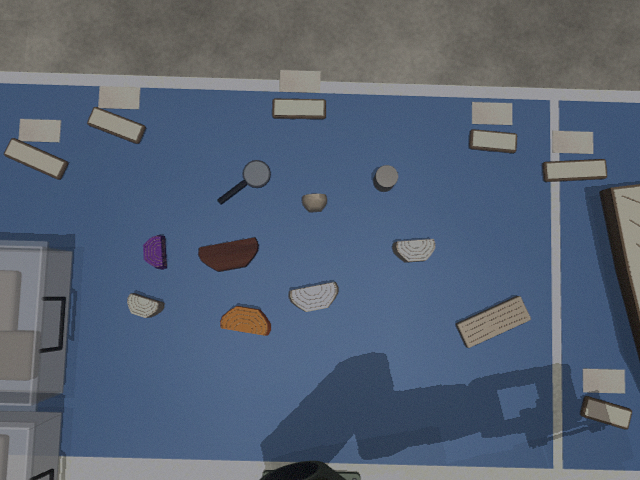

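View pics/scene0.png

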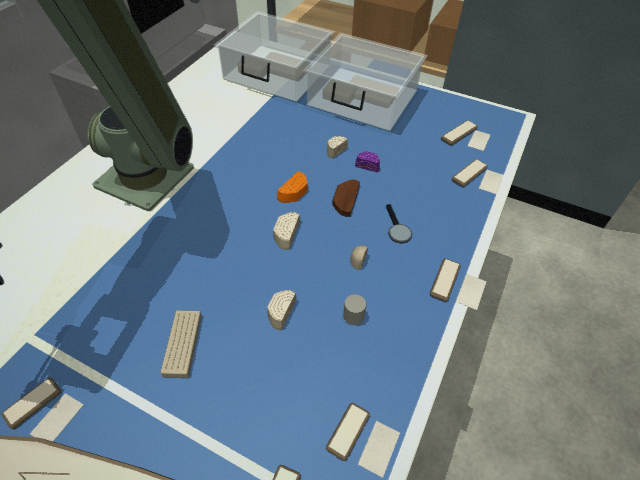

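The top view (right = −y, up = +x) shows:
- **Plinth:** brown D at (229,254).
- **Root candidates:** white D at (313,296) and orange D at (245,320). The orange one is excluded by colour.
- **Lower:** tan D at (415,249).
- **Upper candidates:** tan D at (143,305) and purple D at (154,252). The purple one is excluded by colour.
- **Tip:** dome at (314,201).
- **Bystanders:** lens (256,174), core (386,177), slab (493,321).

Next I'll confirm these in one enlarged mosaic.

```bash
python3 - <<'E'
import cv2,numpy as np
im=cv2.imread("pics/top0.png")
C=[(229,254),(313,296),(415,249),(143,305),(314,201),(245,320)]
t=[cv2.resize(im[v-32:v+32,u-42:u+42],None,fx=3.15*1,fy=3.15,interpolation=cv2.INTER_CUBIC) for u,v in C]
m=np.vstack([np.hstack(t[:3]),np.hstack(t[3:])]);print(m.shape);cv2.imwrite("pics/mos.png",m)
E
```

```text
(404, 795, 3)
```

View pics/mos.png

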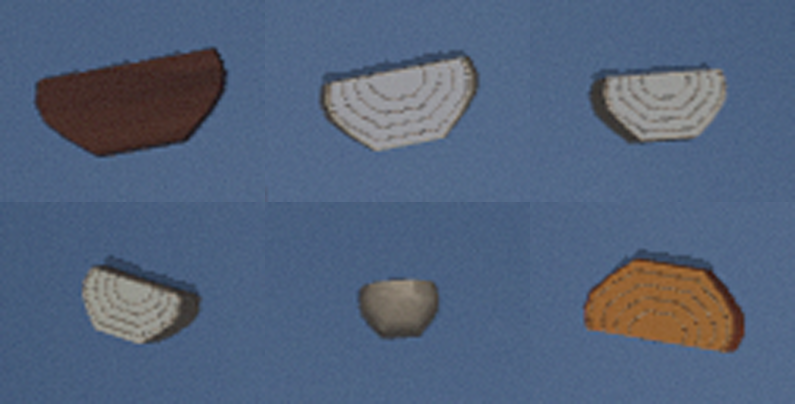

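Confirmed: the tan root has concentric bands and a flat edge at the top, while the orange twin has a different colour and faces the other way. Now I'll measure.

```bash
cat >h.py <<'E'
import cv2,numpy as np
from workcell import *
def ray(cam,uv,z):
    c=camera_model(cam);T=c["T"];uv=np.atleast_2d(uv).astype(float)
    d=np.c_[(uv[:,0]-c["cx"])/c["fx"],-(uv[:,1]-c["cy"])/c["fy"],-np.ones(len(uv))]@T[:3,:3].T
    o=T[:3,3];return (o+d*((z-o[2])/d[:,2])[:,None])[:,:2]
def pix(cam,P):
    c=camera_model(cam);T=c["T"];q=(np.atleast_2d(P)-T[:3,3])@T[:3,:3]
    return np.c_[c["cx"]+c["fx"]*q[:,0]/-q[:,2],c["cy"]+c["fy"]*q[:,1]/q[:,2]]
def contour(im,u,v,f,r=45,k=6):
    """f: image->float score, boundary at 0; returns subpixel contour of the blob at (u,v)"""
    u0,v0=max(u-r,0),max(v-r,0);p=im[v0:v+r,u0:u+r].astype(np.float32)
    b=cv2.resize(f(p),None,fx=k,fy=k,interpolation=cv2.INTER_LINEAR)
    m=(b>0).astype(np.uint8);m=cv2.morphologyEx(m,cv2.MORPH_CLOSE,np.ones((3*k,3*k)));m=cv2.morphologyEx(m,cv2.MORPH_OPEN,np.ones((2*k,2*k)))
    cs,_=cv2.findContours(m,0,cv2.CHAIN_APPROX_NONE)
    c=max(cs,key=cv2.contourArea)[:,0].astype(float)
    return (c+.5)/k-.5+[u0,v0]
def dshape(P):
    """world points of a D outline -> flat-face mid, normal angle, width, depth"""
    h=P[cv2.convexHull(P.astype(np.float32),returnPoints=False)[:,0]]
    ap=cv2.approxPolyDP(h.astype(np.float32)[:,None],4,True)[:,0]
    e=np.roll(ap,-1,0)-ap;i=np.argmax(np.linalg.norm(e,axis=1));a=ap[i];t=e[i]/np.linalg.norm(e[i]);n=np.array([t[1],-t[0]])
    if (P.mean(0)-a)@n>0:n=-n
    d=(P-a)@n;s=(P-a)@t;L=np.linalg.norm(e[i])
    q=P[(abs(d)<4)&(s>.12*L)&(s<.88*L)]
    vx,vy,x,y=cv2.fitLine(q.astype(np.float32),cv2.DIST_HUBER,0,.01,.01).ravel()
    t=np.array([vx,vy]);nn=np.array([vy,-vx]);n=nn if nn@n>0 else -nn;t=np.array([-n[1],n[0]])
    c=np.array([x,y]);d=(P-c)@n;s=(P-c)@t
    return c+t*(s.max()+s.min())/2,np.degrees(np.arctan2(n[1],n[0])),np.ptp(s),-d.min()
E
python3 - <<'E'
from h import *
im=cv2.imread("pics/top0.png")
for n,u,v in[("root",313,296),("lower",415,249),("upper",143,305),("tip",314,201),("plinth",229,254)]:
    p=im[v-3:v+4,u-3:u+4].reshape(-1,3).mean(0);b=im[v+25,u];print(n,p,b)
bright=lambda p:p[...,2]-125
nb=lambda p:(p[...,2]-p[...,0])+20
for n,u,v,h,f in[("root",313,296,32,bright),("lower",415,249,36,bright),("upper",143,305,36,bright),("tip",314,201,28,nb),("plinth",229,254,20,nb)]:
    for g in ([bright,nb] if f is bright else [nb]):
        print(n,*[np.round(x,1) for x in dshape(ray("top",contour(im,u,v,g),h))])
E
```

```text
root [144.73469388 142.10204082 143.14285714] [140 109  88]
lower [139.18367347 141.97959184 142.79591837] [135 102  79]
upper [134.57142857 143.14285714 144.40816327] [128  95  75]
tip [103.16326531 115.44897959 124.85714286] [129  99  76]
plinth [38.71428571 43.24489796 66.14285714] [132 100  77]
root [485.6   8.9] 12.4 96.6 49.2
root [487.3   9.1] 12.4 106.5 51.3
lower [ 588.8 -205.6] 5.6 79.2 42.8
lower [ 589.8 -201. ] 5.8 91.3 46.0
upper [450.5 358.8] -17.0 63.2 36.7
upper [453.6 352.1] -16.1 79.2 42.2
tip [683.8  11.2] 4.6 53.8 39.2
plinth [575.3 193.9] 11.9 129.9 60.0
```

```bash
python3 - <<'E'
from h import *
import h
f=lambda p:p[...,2]-.8*p[...,0]
def ext(P,z,W,cam):
    o,a,w,d=dshape(P);n=np.array([np.cos(np.radians(a)),np.sin(np.radians(a))]);t=np.array([-n[1],n[0]])
    s=(P-o)@t;return o,a,w,d,o+t*(s.max()-W/2),o+t*(s.min()+W/2)
sc=cv2.imread("pics/scene0.png");im=cv2.imread("pics/top0.png")
for n,u,v,hh,W in[("root",313,296,32,110),("lower",415,249,36,92),("upper",143,305,36,74),("tip",314,201,5,56),("tip",314,201,28,56),("plinth",229,254,20,130)]:
    r=ext(ray("top",contour(im,u,v,f),hh),hh,W,"top");print(n,*[np.round(x,1) for x in r])
    # predicted scene pixels of the flat face's corners (bottom & top)
    print("   scene",np.round(pix("scene",[*r[0],hh])).tolist())
E
python3 - <<'E'
import cv2,numpy as np
im=cv2.imread("pics/scene0.png")
C=[(347,197),(287,231),(282,308),(338,147),(359,257),(293,187)]
t=[cv2.resize(im[v-28:v+28,u-28:u+28],None,fx=4.7,fy=4.7,interpolation=cv2.INTER_CUBIC) for u,v in C]
cv2.imwrite("pics/mos2.png",np.vstack([np.hstack(t[:3]),np.hstack(t[3:])]))
E
```

```text
root [487.3   9.2] 12.4 105.9 51.6 [487.7   7.2] [486.8  11.2]
   scene [[294.0, 227.0]]
lower [ 589.8 -201.3] 5.9 91.3 46.0 [ 589.9 -201.7] [ 589.8 -201. ]
   scene [[289.0, 305.0]]
upper [453.2 352.5] -16.1 79.1 41.9 [453.9 354.9] [452.5 350. ]
   scene [[339.0, 145.0]]
tip [688.5  11.3] 4.6 54.3 40.0 [688.5  10.4] [688.4  12.1]
   scene [[366.0, 262.0]]
tip [684.2  11.2] 4.6 53.2 39.2 [684.3   9.8] [684.1  12.6]
   scene [[365.0, 256.0]]
plinth [575.1 194.1] 12.0 128.9 59.3 [575.2 193.5] [575.  194.6]
   scene [[354.0, 196.0]]
```

View pics/mos2.png

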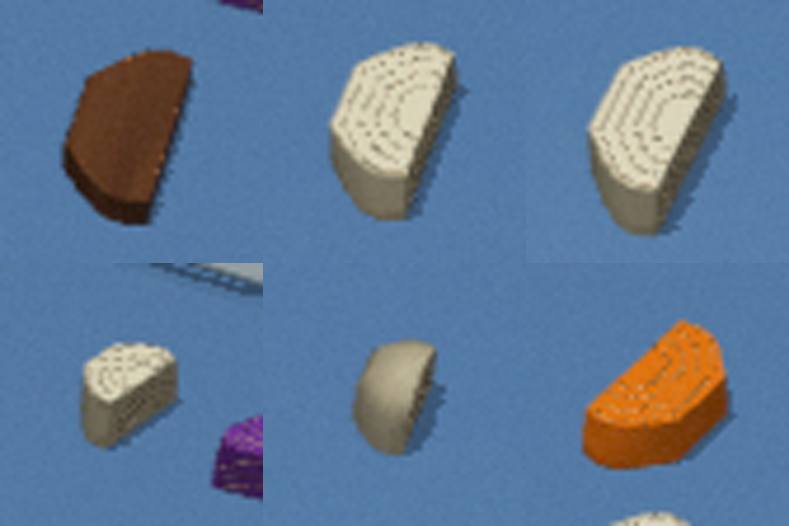

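Blobs match their predicted scene pixels. The sections taper upwards at their ends, so I'll use the bright top faces. I'll cross-check them in the scene view.

```bash
python3 - <<'E'
from h import *
sc=cv2.imread("pics/scene0.png");im=cv2.imread("pics/top0.png")
for n,tu,su,h in[("root",(313,296),(289,222),32),("lower",(415,249),(282,302),36),("upper",(143,305),(336,142),36),("plinth",(229,254),(347,194),20)]:
    for cam,I,(u,v) in (("top",im,tu),("scene",sc,su)):
        for k in (.7,.8,.88):
            if n=="plinth": f=lambda p:p[...,2]-k*p[...,0]
            else:
                top=np.percentile(I[v-6:v+7,u-6:u+7,2],75);f=lambda p:p[...,2]-top*k
            print(n,cam,k,*[np.round(x,1) for x in dshape(ray(cam,contour(I,u,v,f,40),h))])
E
```

```text
root top 0.7 [486.1   9.3] 12.4 98.8 50.5
root top 0.8 [485.7   9.2] 12.4 97.1 49.3
root top 0.88 [485.2   8.8] 12.3 95.8 48.4
root scene 0.7 [487.9  10.4] 12.2 97.7 49.4
root scene 0.8 [487.3  10.6] 12.1 94.3 48.0
root scene 0.88 [486.6  10.3] 12.2 90.8 46.7
lower top 0.7 [ 589.4 -205.8] 5.7 81.3 44.1
lower top 0.8 [ 588.9 -205.7] 5.7 79.6 43.2
lower top 0.88 [ 588.4 -205.2] 5.2 77.4 42.3
lower scene 0.7 [ 591.  -205.1] 5.4 81.9 43.3
lower scene 0.8 [ 590.4 -205.3] 5.6 80.0 42.0
lower scene 0.88 [ 589.8 -205.3] 5.5 78.2 41.0
upper top 0.7 [451.4 359.1] -15.8 66.1 38.1
upper top 0.8 [450.7 358.9] -16.6 63.7 37.0
upper top 0.88 [450.1 358.7] -17.4 62.2 36.2
upper scene 0.7 [453.2 360.9] -16.6 65.1 37.6
upper scene 0.8 [452.2 360.8] -17.3 62.7 35.8
upper scene 0.88 [451.3 360.8] -18.5 60.6 34.3
plinth top 0.7 [575.6 194.2] 12.0 130.3 60.7
plinth top 0.8 [575.1 194.1] 12.0 128.9 59.3
plinth top 0.88 [574.8 194. ] 12.0 128.2 58.5
plinth scene 0.7 [581.5 187.6] 11.8 146.3 60.7
plinth scene 0.8 [581.1 187.4] 11.7 145.1 59.8
plinth scene 0.88 [580.7 187.5] 11.9 144.4 59.1
```

```bash
cat >>h.py <<'E'
def need(x,y,z,yaw):
    s=state();p=s["ee_pos"];dz=(s["ee_rot"][2]-yaw+180)%360-180;a=np.radians(yaw);d=np.array([x,y,z])-p
    print("turn rz",round(dz,2),"| then dx,dy,dz",np.round([d[0]*np.cos(a)+d[1]*np.sin(a),d[0]*np.sin(a)-d[1]*np.cos(a),-d[2]],1),"now",np.round(p,1),np.round(s["ee_rot"],2),"w",round(s["gripper_width"],1),"f",np.round(s["force"],1),"q6",round(s["qpos"][5],1))
def obj(o,phi,depth,z,h=0):
    "TCP target for a section with flat-face mid o, normal phi"
    n=np.array([np.cos(np.radians(phi)),np.sin(np.radians(phi))]);need(*(np.array(o)-n*depth/2),z,phi+90)
E
python3 -m pendant '0 0 0 0 0 -8;0 0 0 0 0 -8;0 0 0 0 0 -8;0 0 0 0 0 -8;0 0 0 0 0 -8;0 0 0 0 0 -8;0 0 0 0 0 -8;0 0 0 0 0 -8' 80 40
python3 -m pendant '0 0 0 0 0 -8;0 0 0 0 0 -8;0 0 0 0 0 -6.4;0 0 0 0 0 0'
python3 -c "
from h import *
obj((487,9.9),12.3,50,120)"
```

```text
time_s: 0.9
ee_pos: [157.0, -552.8, 213.5]
ee_rot: [-180.0, -0.1, 80.2]
force: [0.3, -0.7, 0.6]
gripper_width: 79.9
gripper_force: 0.0
time_s: 1.3
ee_pos: [157.0, -552.9, 213.5]
ee_rot: [-180.0, -0.1, 102.2]
force: [0.3, 0.1, -1.0]
gripper_width: 80.2
gripper_force: 0.0
turn rz -0.06 | then dx,dy,dz [479.6 417.3  93.5] now [ 157.  -552.9  213.5] [-1.8000e+02 -5.0000e-02  1.0224e+02] w 80.2 f [ 0.3  0.1 -1. ] q6 -87.5
```

```bash
python3 -m pendant '30 26 5;30 26 5;30 26 5;30 26 5;30 26 5;30 26 5;30 26 5;30 26 5' 2>&1 | tail -3
python3 -m pendant '30 26 5 0 0 0;30 26 5 0 0 0;30 26 5 0 0 0;30 26 5 0 0 0;30 26 5 0 0 0;30 26 5 0 0 0;30 26 5 0 0 0;30 26 5 0 0 0'
python3 -c "
from h import *
obj((487,9.9),12.3,50,60)"
```

```text
Traceback (most recent call last):
ValueError: each row has 6 numbers
time_s: 2.1
ee_pos: [309.8, -272.9, 173.8]
ee_rot: [180.0, 0.0, 102.1]
force: [0.1, -0.7, 0.4]
gripper_width: 80.1
gripper_force: 0.0
turn rz -0.23 | then dx,dy,dz [238.6 208.4 113.8] now [ 309.8 -272.9  173.8] [1.7999e+02 1.0000e-02 1.0207e+02] w 80.1 f [ 0.1 -0.7  0.4] q6 -55.0
```

```bash
python3 -m pendant '30 26 12 0 0 0;30 26 12 0 0 0;30 26 12 0 0 0;30 26 12 0 0 0;30 26 12 0 0 0;30 26 12 0 0 0;30 26 12 0 0 0;28.6 26.4 10 0 0 0'
python3 -m pendant '0 0 10 0 0 -0.1;0 0 0 0 0 0;0 0 0 0 0 0'
python3 - <<'E'
from h import *
obj((487,9.9),12.3,50,8)
for n in("top","scene"):
    u,v=pix(n,[463,5,30])[0].astype(int);cv2.imwrite(f"pics/{n}g.png",cv2.resize(grab_frame(n)[v-60:v+60,u-60:u+60],None,fx=4,fy=4))
cv2.imwrite("pics/g1.png",np.hstack([cv2.imread(f"pics/{n}g.png") for n in("top","scene")])[:,:,:][::1]);
cv2.imwrite("pics/g1.png",cv2.resize(cv2.imread("pics/g1.png"),(800,400)))
E
```

```text
time_s: 2.9
ee_pos: [462.6, 4.7, 79.3]
ee_rot: [-180.0, 0.0, 102.1]
force: [0.5, -1.2, -0.4]
gripper_width: 80.1
gripper_force: 0.0
time_s: 3.2
ee_pos: [461.6, 2.3, 69.8]
ee_rot: [-179.9, 0.0, 102.3]
force: [-1.2, -0.6, -0.0]
gripper_width: 80.0
gripper_force: 0.0
turn rz -0.03 | then dx,dy,dz [ 2.   1.5 61.8] now [461.6   2.3  69.8] [-179.92    0.    102.27] w 80.0 f [-1.2 -0.6 -0. ] q6 -13.4
```

View pics/g1.png

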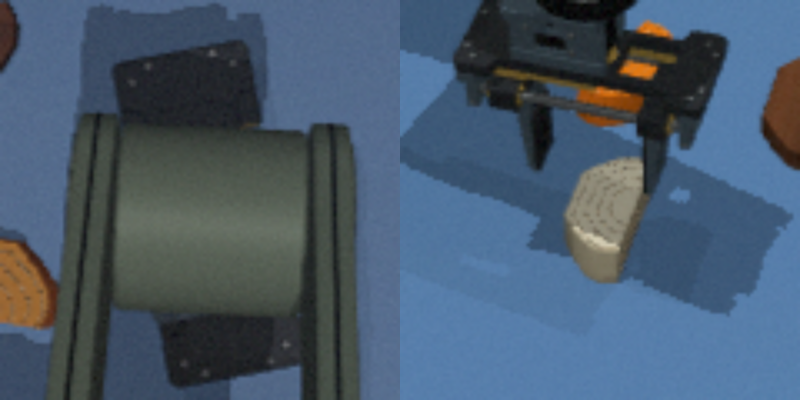

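The top view shows the gripper over the root and the scene crop shows the fingers straddling it (root at about (610,220) in the crop). I'll descend and grip.

```bash
python3 -m pendant '1 0.7 15 0 0 0;1 0.8 15 0 0 0;0 0 15 0 0 0;0 0 10 0 0 0;0 0 6 0 0 0;0 0 0 0 0 0;0 0 0 0 0 0'
python3 -c "
from h import *
obj((487,9.9),12.3,50,8)"
python3 -m pendant '0 0 0 0 0 0;0 0 0 0 0 0;0 0 0 0 0 0;0 0 0 0 0 0;0 0 0 0 0 0;0 0 0 0 0 0;0 0 0 0 0 0;0 0 0 0 0 0' 30 40
python3 -c "
from h import *
obj((487,9.9),12.3,50,8)"
```

```text
time_s: 4.0
ee_pos: [463.8, 5.0, 9.3]
ee_rot: [180.0, 0.0, 102.3]
force: [-0.9, -0.2, -0.1]
gripper_width: 80.3
gripper_force: 0.0
turn rz 0.03 | then dx,dy,dz [-0.2 -1.3  1.3] now [463.8   5.    9.3] [1.7995e+02 2.0000e-02 1.0233e+02] w 80.3 f [-0.9 -0.2 -0.1] q6 -13.1
time_s: 4.8
ee_pos: [463.9, 5.3, 9.1]
ee_rot: [180.0, 0.0, 102.4]
force: [1.4, 0.3, 3.3]
gripper_width: 49.4
gripper_force: 40.0
turn rz 0.06 | then dx,dy,dz [-0.4 -1.4  1.1] now [463.9   5.3   9.1] [1.7995e+02 1.0000e-02 1.0236e+02] w 49.4 f [1.4 0.3 3.3] q6 -13.1
```

```bash
python3 -m pendant '0 0 -5 0 0 0;0 0 -15 0 0 0;0 0 -20 0 0 0;0 0 -20 0 0 0;0 0 0 0 0 0;0 0 0 0 0 0'
python3 -c "
from h import *
obj((576.1,194.9),12,50,60)"
```

```text
time_s: 5.4
ee_pos: [462.7, 5.2, 68.4]
ee_rot: [-179.9, -0.0, 102.4]
force: [-0.3, -0.0, -4.9]
gripper_width: 49.8
gripper_force: 40.0
turn rz 0.36 | then dx,dy,dz [162.  125.4   8.4] now [462.7   5.2  68.4] [-179.94   -0.    102.36] w 49.8 f [-0.3 -0.  -4.9] q6 -13.1
```

```bash
python3 -m pendant '20 15 0 0 0 0.36;24 18.4 0 0 0 0;24 18.4 0 0 0 0;24 18.4 0 0 0 0;24 18.4 0 0 0 0;24 18.4 0 0 0 0;22 18.4 0 0 0 0;0 0 0 0 0 0'
python3 -m pendant '0 0 10 0 0 0;0 0 10 0 0 0;0 0 0 0 0 0;0 0 0 0 0 0'
python3 -c "
from h import *
obj((576.1,194.9),12,50,31)"
```

```text
time_s: 6.2
ee_pos: [553.3, 192.6, 66.9]
ee_rot: [-180.0, -0.0, 102.1]
force: [-0.8, -1.0, -3.6]
gripper_width: 49.7
gripper_force: 40.0
time_s: 6.6
ee_pos: [551.4, 188.9, 48.0]
ee_rot: [-179.9, 0.0, 101.9]
force: [0.0, 0.4, -3.3]
gripper_width: 50.0
gripper_force: 40.0
turn rz -0.06 | then dx,dy,dz [ 0.8  0.4 17. ] now [551.4 188.9  48. ] [-1.7987e+02  2.0000e-02  1.0194e+02] w 50.0 f [ 0.   0.4 -3.3] q6 5.8
```

```bash
python3 -m pendant '0.8 0.4 10 0 0 0;0 0 6 0 0 0;0 0 0 0 0 0;0 0 0 0 0 0'
python3 - <<'E'
from h import *
obj((576.1,194.9),12,50,29)
u,v=347,190
cv2.imwrite("pics/p1.png",cv2.resize(grab_frame("scene")[v-60:v+60,u-80:u+80],(800,600),interpolation=cv2.INTER_CUBIC))
E
```

```text
time_s: 7.0
ee_pos: [552.4, 190.6, 32.7]
ee_rot: [-180.0, 0.0, 102.0]
force: [-0.3, -0.6, -3.3]
gripper_width: 49.9
gripper_force: 40.0
turn rz -0.0 | then dx,dy,dz [-0.7 -1.   3.7] now [552.4 190.6  32.7] [-1.7998e+02  1.0000e-02  1.0200e+02] w 49.9 f [-0.3 -0.6 -3.3] q6 5.9
```

View pics/p1.png

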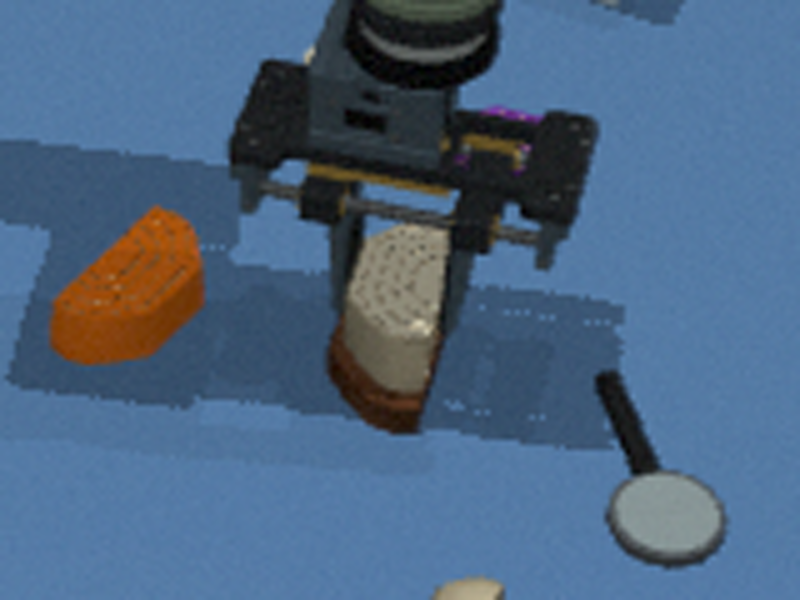

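The root hovers centred and flush over the brown plinth, with its flat face meeting the plinth edge at about (440,370). I'll lower it and release.

```bash
python3 -m pendant '-0.5 -0.7 2 0 0 0;0 0 1.5 0 0 0;0 0 0 0 0 0;0 0 0 0 0 0'
python3 -c "
from h import *
obj((576.1,194.9),12,50,29)"
```

```text
time_s: 7.45
ee_pos: [552.0, 190.1, 29.4]
ee_rot: [180.0, 0.0, 102.0]
force: [-0.2, -1.1, -3.4]
gripper_width: 49.8
gripper_force: 40.0
turn rz -0.0 | then dx,dy,dz [-0.3 -0.4  0.4] now [552.  190.1  29.4] [180.   0. 102.] w 49.8 f [-0.2 -1.1 -3.4] q6 5.9
```

```bash
python3 -m pendant '-0.3 -0.3 0.5 0 0 0;0 0 0.5 0 0 0;0 0 0 0 0 0'

```

```text
time_s: 7.75
ee_pos: [552.0, 189.9, 29.2]
ee_rot: [179.9, -0.0, 102.0]
force: [-1.8, 0.0, 3.2]
gripper_width: 49.6
gripper_force: 40.0
```

```bash
python3 -m pendant '0 0 0 0 0 0;0 0 0 0 0 0;0 0 0 0 0 0;0 0 0 0 0 0;0 0 0 0 0 0' 70
python3 -m pendant '0 0 -10 0 0 0;0 0 -25 0 0 0;0 0 -30 0 0 0;0 0 -30 0 0 0;0 0 -5 0 0 0;0 0 0 0 0 0'
python3 -c "
from h import *
obj((590.2,-205.5),5.6,44,130)"
```

```text
time_s: 8.25
ee_pos: [551.8, 189.7, 28.4]
ee_rot: [180.0, 0.0, 102.0]
force: [-0.0, 0.1, -0.0]
gripper_width: 69.9
gripper_force: 0.0
time_s: 8.85
ee_pos: [552.3, 189.9, 129.8]
ee_rot: [179.8, -0.0, 102.0]
force: [0.1, -0.2, -0.1]
gripper_width: 70.1
gripper_force: 0.0
turn rz 6.4 | then dx,dy,dz [-3.972e+02 -2.290e+01 -2.000e-01] now [552.3 189.9 129.8] [ 1.7983e+02 -1.0000e-02  1.0200e+02] w 70.1 f [ 0.1 -0.2 -0.1] q6 5.9
```

```bash
python3 -m pendant '0 0 0 0 0 6.4;-40 -2.3 0 0 0 0;-40 -2.3 0 0 0 0;-40 -2.3 0 0 0 0;-40 -2.3 0 0 0 0;-40 -2.3 0 0 0 0;-40 -2.3 0 0 0 0;-40 -2.3 0 0 0 0' 75
python3 -m pendant '-40 -2.3 0 0 0 0;-40 -2.3 10 0 0 0;-37 -2.3 20 0 0 0;0 0 20 0 0 0;0 0 10 0 0 0;0 0 0 0 0 0;0 0 0 0 0 0'
python3 - <<'E'
from h import *
obj((590.2,-205.5),5.6,44,8)
im=grab_frame("top");cv2.imwrite("pics/top1.png",im)
f=lambda k:(lambda p:p[...,2]-k*143)
for k in(.7,.8): print(*[np.round(x,1) for x in dshape(ray("top",contour(im,226,254,f(k),30),52))])
for k in(.7,.8): print(*[np.round(x,1) for x in dshape(ray("top",contour(im,229,254,lambda p:p[...,2]-k*p[...,0]),20))])
E
```

```text
time_s: 9.65
ee_pos: [561.8, -91.9, 126.7]
ee_rot: [-179.8, -0.0, 95.6]
force: [1.5, 0.5, 0.2]
gripper_width: 74.8
gripper_force: 0.0
time_s: 10.35
ee_pos: [567.5, -206.9, 68.3]
ee_rot: [-180.0, -0.0, 95.7]
force: [0.8, 0.5, 0.4]
gripper_width: 75.1
gripper_force: 0.0
turn rz 0.06 | then dx,dy,dz [-0.9  0.7 60.3] now [ 567.5 -206.9   68.3] [-1.7997e+02 -2.0000e-02  9.5660e+01] w 75.1 f [0.8 0.5 0.4] q6 -26.8
[574.  193.5] 12.1 99.8 50.9
[573.5 193.3] 12.0 98.4 50.1
[578.8 194.9] 12.0 130.3 64.2
[578.1 194.7] 12.0 128.9 62.5
```

```bash
python3 -m pendant '-0.9 0.7 15 0 0 0;0 0 15 0 0 0;0 0 15 0 0 0;0 0 10 0 0 0;0 0 4.5 0 0 0;0 0 0 0 0 0;0 0 0 0 0 0'
python3 -c "
from h import *
obj((590.2,-205.5),5.6,44,8)"
python3 -m pendant '0 0 0 0 0 0;0 0 0 0 0 0;0 0 0 0 0 0;0 0 0 0 0 0;0 0 0 0 0 0;0 0 0 0 0 0;0 0 0 0 0 0;0 0 0 0 0 0' 25 35
python3 -c "
from h import *
obj((590.2,-205.5),5.6,44,8)"
```

```text
time_s: 11.1
ee_pos: [568.9, -208.5, 9.7]
ee_rot: [179.9, 0.0, 95.6]
force: [0.7, -0.5, 0.6]
gripper_width: 74.9
gripper_force: 0.0
turn rz 0.01 | then dx,dy,dz [ 0.9 -0.5  1.7] now [ 568.9 -208.5    9.7] [1.7993e+02 4.0000e-02 9.5610e+01] w 74.9 f [ 0.7 -0.5  0.6] q6 -26.8
time_s: 11.9
ee_pos: [569.0, -208.6, 9.2]
ee_rot: [179.9, 0.0, 95.6]
force: [2.6, 0.8, 1.3]
gripper_width: 43.9
gripper_force: 35.0
turn rz -0.01 | then dx,dy,dz [ 1.  -0.6  1.2] now [ 569.  -208.6    9.2] [1.7992e+02 3.0000e-02 9.5590e+01] w 43.9 f [2.6 0.8 1.3] q6 -26.8
```

```bash
python3 -m pendant '0 0 -5 0 0 0;0 0 -20 0 0 0;0 0 -30 0 0 0;0 0 -30 0 0 -3;0 0 -15 0 0 -3.4;0 0 0 0 0 0;0 0 0 0 0 0'
python3 -c "
from h import *
obj((576.4,195),12,44,90)"
```

```text
time_s: 12.6
ee_pos: [567.1, -208.1, 107.9]
ee_rot: [-179.9, -0.1, 101.9]
force: [-0.5, -0.2, -4.1]
gripper_width: 44.1
gripper_force: 35.0
turn rz -0.07 | then dx,dy,dz [392.4  71.   17.9] now [ 567.1 -208.1  107.9] [-1.7986e+02 -7.0000e-02  1.0193e+02] w 44.1 f [-0.5 -0.2 -4.1] q6 -33.2
```

```bash
python3 -m pendant '30 5 0 0 0 0;40 7 0 0 0 0;40 7 0 0 0 0;40 7 0 0 0 0;40 7 0 0 0 0;40 7 0 0 0 0;40 8 0 0 0 0;40 8 0 0 0 0'
python3 -m pendant '40 8 0 0 0 0;26 5 0 0 0 0;15 4 0 0 0 0;0 0 12 0 0 0;0 0 12 0 0 0;0 0 5 0 0 0;0 0 0 0 0 0;0 0 0 0 0 0'
python3 -c "
from h import *
obj((576.4,195),12,44,63)"
```

```text
time_s: 13.4
ee_pos: [556.8, 107.7, 106.8]
ee_rot: [-179.7, 0.0, 101.9]
force: [0.5, -0.1, -3.5]
gripper_width: 43.8
gripper_force: 35.0
time_s: 14.2
ee_pos: [558.6, 188.2, 79.7]
ee_rot: [-180.0, 0.0, 101.9]
force: [0.7, 0.2, -2.9]
gripper_width: 43.6
gripper_force: 35.0
turn rz -0.08 | then dx,dy,dz [ 3.  -3.2 16.7] now [558.6 188.2  79.7] [-1.7997e+02  2.0000e-02  1.0192e+02] w 43.6 f [ 0.7  0.2 -2.9] q6 5.6
```

```bash
python3 -m pendant '2 -3.2 5 0 0 0;0 0 7 0 0 0;0 0 2 0 0 0;0 0 0 0 0 0;0 0 0 0 0 0;0 0 0 0 0 0'
python3 -c "
from h import *
obj((576.4,195),12,44,61)"
```

```text
time_s: 14.8
ee_pos: [555.1, 190.6, 66.1]
ee_rot: [180.0, 0.0, 102.0]
force: [-0.3, -0.4, -2.7]
gripper_width: 44.0
gripper_force: 35.0
turn rz 0.0 | then dx,dy,dz [-0.1 -0.3  5.1] now [555.1 190.6  66.1] [179.97   0.   102.  ] w 44.0 f [-0.3 -0.4 -2.7] q6 5.8
```

```bash
python3 -m pendant '-1.1 -0.3 2 0 0 0;0 0 1.5 0 0 0;0 0 0 0 0 0;0 0 0 0 0 0;0 0 0 0 0 0'
python3 -c "
from h import *
obj((576.4,195),12,44,61)"
```

```text
time_s: 15.3
ee_pos: [554.9, 189.3, 62.4]
ee_rot: [180.0, 0.0, 102.0]
force: [0.5, 0.1, -3.2]
gripper_width: 43.6
gripper_force: 35.0
turn rz 0.0 | then dx,dy,dz [1.1 0.2 1.4] now [554.9 189.3  62.4] [1.80e+02 1.00e-02 1.02e+02] w 43.6 f [ 0.5  0.1 -3.2] q6 5.7
```

```bash
python3 -m pendant '0 0 0.7 0 0 0;0 0 0.5 0 0 0;0 0 0 0 0 0;0 0 0 0 0 0'
python3 -m pendant '0 0 0.4 0 0 0;0 0 0.3 0 0 0;0 0 0 0 0 0'
python3 -c "
from h import *
obj((576.4,195),12,44,61)"
```

```text
time_s: 15.7
ee_pos: [554.9, 189.3, 61.3]
ee_rot: [180.0, 0.0, 102.0]
force: [-0.5, 0.3, -3.1]
gripper_width: 44.1
gripper_force: 35.0
time_s: 16.0
ee_pos: [554.9, 189.4, 61.2]
ee_rot: [180.0, 0.0, 102.0]
force: [-2.4, 0.1, 4.3]
gripper_width: 43.9
gripper_force: 35.0
turn rz 0.0 | then dx,dy,dz [1.  0.2 0.2] now [554.9 189.4  61.2] [179.97   0.   102.  ] w 43.9 f [-2.4  0.1  4.3] q6 5.7
```

```bash
python3 -m pendant '0 0 0 0 0 0;0 0 0 0 0 0;0 0 0 0 0 0;0 0 0 0 0 0;0 0 0 0 0 0' 66
python3 -m pendant '0 0 -10 0 0 0;0 0 -25 0 0 0;0 0 -30 0 0 0;0 0 -30 0 0 0;0 0 -5 0 0 0;0 0 0 0 0 0'
python3 -c "
from h import *
obj((452.3,360),-16.7,38,130)"
```

```text
time_s: 16.5
ee_pos: [555.0, 189.3, 60.4]
ee_rot: [180.0, 0.0, 102.0]
force: [-0.4, -0.3, 0.6]
gripper_width: 65.8
gripper_force: 0.0
time_s: 17.1
ee_pos: [555.4, 189.5, 161.9]
ee_rot: [179.8, -0.0, 102.0]
force: [0.1, -0.2, -0.4]
gripper_width: 66.2
gripper_force: 0.0
turn rz 28.7 | then dx,dy,dz [ 133.7 -166.8   31.9] now [555.4 189.5 161.9] [ 1.7983e+02 -1.0000e-02  1.0200e+02] w 66.2 f [ 0.1 -0.2 -0.4] q6 5.7
```

```bash
python3 -m pendant '0 0 0 0 0 7.2;0 0 0 0 0 7.2;0 0 0 0 0 7.2;0 0 0 0 0 7.1;22.3 -27.8 0 0 0 0;22.3 -27.8 0 0 0 0;22.3 -27.8 0 0 0 0;22.3 -27.8 0 0 0 0' 70
python3 -m pendant '22.3 -27.8 10 0 0 0;22.2 -27.8 20 0 0 0;0 0 20 0 0 0;0 0 20 0 0 0;0 0 20 0 0 0;0 0 0 0 0 0;0 0 0 0 0 0'
python3 - <<'E'
from h import *
obj((452.3,360),-16.7,38,8)
im=grab_frame("scene");cv2.imwrite("pics/scene2.png",im)
a=cv2.resize(im[130:230,300:400],(400,400),interpolation=cv2.INTER_CUBIC);b=cv2.resize(im[90:190,290:390],(400,400),interpolation=cv2.INTER_CUBIC)
cv2.imwrite("pics/m3.png",np.hstack([a,b]))
E
```

```text
time_s: 17.9
ee_pos: [472.2, 307.0, 158.7]
ee_rot: [-179.9, 0.2, 73.3]
force: [0.7, 0.6, 0.5]
gripper_width: 70.2
gripper_force: 0.0
time_s: 18.6
ee_pos: [433.0, 364.9, 69.6]
ee_rot: [-179.9, 0.1, 73.3]
force: [0.0, -0.4, -0.0]
gripper_width: 70.2
gripper_force: 0.0
turn rz -0.0 | then dx,dy,dz [ 0.9  0.9 61.6] now [433.  364.9  69.6] [-1.7992e+02  1.2000e-01  7.3300e+01] w 70.2 f [ 0.  -0.4 -0. ] q6 55.7
```

View pics/m3.png

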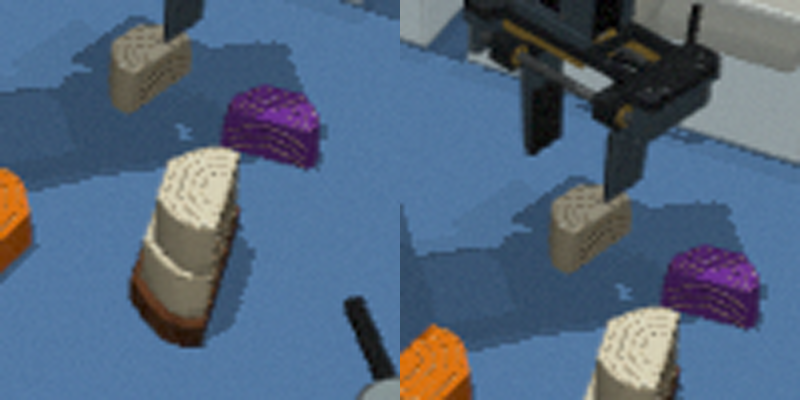

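The stack of two stands flush at left (205,250), and the fingers sit over the tan upper at right (590,225), clear of the purple twin at (710,285). I'll descend.

```bash
python3 -m pendant '0.9 0.9 15 0 0 0;0 0 15 0 0 0;0 0 15 0 0 0;0 0 10 0 0 0;0 0 6 0 0 0;0 0 0 0 0 0;0 0 0 0 0 0'
python3 -c "
from h import *
obj((452.3,360),-16.7,38,8)"
python3 -m pendant '0 0 0 0 0 0;0 0 0 0 0 0;0 0 0 0 0 0;0 0 0 0 0 0;0 0 0 0 0 0;0 0 0 0 0 0;0 0 0 0 0 0;0 0 0 0 0 0' 20 30
python3 -c "
from h import *
obj((452.3,360),-16.7,38,8)"
```

```text
time_s: 19.35
ee_pos: [435.0, 366.2, 10.1]
ee_rot: [180.0, -0.1, 73.3]
force: [0.6, -0.4, 0.3]
gripper_width: 69.5
gripper_force: 0.0
turn rz -0.01 | then dx,dy,dz [-1.  -0.7  2.1] now [435.  366.2  10.1] [ 1.7996e+02 -5.0000e-02  7.3290e+01] w 69.5 f [ 0.6 -0.4  0.3] q6 55.6
time_s: 20.15
ee_pos: [435.0, 366.0, 9.7]
ee_rot: [180.0, -0.0, 73.3]
force: [1.4, 0.1, 2.5]
gripper_width: 37.9
gripper_force: 30.0
turn rz 0.01 | then dx,dy,dz [-0.7 -0.7  1.7] now [435.  366.    9.7] [ 1.7996e+02 -2.0000e-02  7.3310e+01] w 37.9 f [1.4 0.1 2.5] q6 55.6
```

```bash
python3 -m pendant '0 0 -5 0 0 0;0 0 -20 0 0 0;0 0 -30 0 0 0;0 0 -30 0 0 -7;0 0 -25 0 0 -7;0 0 -10 0 0 -7;0 0 0 0 0 -7.7;0 0 0 0 0 0'
python3 -c "
from h import *
obj((576.4,195),12,38,120)"
```

```text
time_s: 20.95
ee_pos: [434.0, 365.8, 129.6]
ee_rot: [-180.0, 0.0, 102.0]
force: [-0.4, -0.0, -2.1]
gripper_width: 37.8
gripper_force: 30.0
turn rz -0.02 | then dx,dy,dz [-196.6   84.8    9.6] now [434.  365.8 129.6] [-1.7995e+02  1.0000e-02  1.0198e+02] w 37.8 f [-0.4 -0.  -2.1] q6 27.0
```

```bash
python3 -m pendant '-20 9 0 0 0 0;-32 14 0 0 0 0;-35 15 0 0 0 0;-35 15 0 0 0 0;-35 15 0 0 0 0;-25 11 0 0 0 0;-14 6 0 0 0 0;0 0 0 0 0 0'
python3 -m pendant '0 0 10 0 0 0;0 0 10 0 0 0;0 0 0 0 0 0;0 0 0 0 0 0;0 0 0 0 0 0'
python3 -c "
from h import *
obj((576.4,195),12,38,97)"
```

```text
time_s: 21.75
ee_pos: [558.8, 190.7, 128.8]
ee_rot: [-179.9, 0.0, 101.8]
force: [1.0, -0.3, -1.7]
gripper_width: 37.7
gripper_force: 30.0
time_s: 22.25
ee_pos: [558.4, 192.5, 109.7]
ee_rot: [180.0, -0.0, 102.0]
force: [-0.2, 0.6, -2.5]
gripper_width: 37.9
gripper_force: 30.0
turn rz 0.04 | then dx,dy,dz [-1.3 -0.9 12.7] now [558.4 192.5 109.7] [179.98  -0.   102.04] w 37.9 f [-0.2  0.6 -2.5] q6 5.9
```

```bash
python3 -m pendant '-0.6 -0.9 5 0 0 0;0 0 4 0 0 0;0 0 1 0 0 0;0 0 0 0 0 0;0 0 0 0 0 0'
python3 -c "
from h import *
obj((576.4,195),12,38,97)"
```

```text
time_s: 22.75
ee_pos: [557.9, 191.1, 99.6]
ee_rot: [180.0, 0.0, 102.0]
force: [-0.1, -0.1, -1.4]
gripper_width: 37.7
gripper_force: 30.0
turn rz -0.01 | then dx,dy,dz [-0.  -0.   2.6] now [557.9 191.1  99.6] [179.99   0.   101.99] w 37.7 f [-0.1 -0.1 -1.4] q6 5.8
```

```bash
python3 -m pendant '0.7 0 1 0 0 0;0 0 0.7 0 0 0;0 0 0 0 0 0;0 0 0 0 0 0'
python3 -m pendant '0 0 0.6 0 0 0;0 0 0.3 0 0 0;0 0 0 0 0 0'
python3 -c "
from h import *
obj((576.4,195),12,38,97)"
```

```text
time_s: 23.15
ee_pos: [557.6, 191.8, 97.8]
ee_rot: [-180.0, 0.0, 102.0]
force: [-1.1, -0.3, -1.7]
gripper_width: 38.1
gripper_force: 30.0
time_s: 23.45
ee_pos: [557.7, 191.8, 97.7]
ee_rot: [180.0, 0.0, 102.0]
force: [-1.9, -0.8, 6.2]
gripper_width: 37.7
gripper_force: 30.0
turn rz 0.0 | then dx,dy,dz [-0.8 -0.1  0.7] now [557.7 191.8  97.7] [179.96   0.   102.  ] w 37.7 f [-1.9 -0.8  6.2] q6 5.9
```

```bash
python3 -m pendant '0 0 0 0 0 0;0 0 0 0 0 0;0 0 0 0 0 0;0 0 0 0 0 0;0 0 0 0 0 0' 62
python3 -m pendant '0 0 -10 0 0 0;0 0 -25 0 0 0;0 0 -30 0 0 0;0 0 -20 0 0 0;0 0 -5 0 0 0;0 0 0 0 0 7.4'
python3 -c "
from h import *
obj((683.5,11.3),4.6,32,130)"
```

```text
time_s: 23.95
ee_pos: [557.6, 191.8, 96.7]
ee_rot: [-180.0, 0.0, 102.0]
force: [-0.4, 0.4, -0.1]
gripper_width: 62.1
gripper_force: 0.0
time_s: 24.55
ee_pos: [558.0, 191.9, 188.2]
ee_rot: [179.9, -0.0, 94.4]
force: [0.6, 1.2, -0.2]
gripper_width: 62.0
gripper_force: 0.0
turn rz -0.18 | then dx,dy,dz [-190.1   94.6   58.2] now [558.  191.9 188.2] [ 1.7987e+02 -3.0000e-02  9.4420e+01] w 62.0 f [ 0.6  1.2 -0.2] q6 13.5
```

```bash
python3 -m pendant '-20 10 0 0 0 -0.18;-34 17 0 0 0 0;-34 17 0 0 0 0;-34 17 10 0 0 0;-34 17 20 0 0 0;-34 16.6 30 0 0 0;0 0 30 0 0 0;0 0 20 0 0 0' 66
python3 -m pendant '0 0 8 0 0 0;0 0 0 0 0 0;0 0 0 0 0 0'
python3 - <<'E'
from h import *
obj((683.5,11.3),4.6,32,5)
im=grab_frame("scene");cv2.imwrite("pics/scene3.png",im)
cv2.imwrite("pics/m4.png",cv2.resize(im[150:290,270:450],(720,560),interpolation=cv2.INTER_CUBIC))
E
```

```text
time_s: 25.35
ee_pos: [666.4, 8.8, 73.4]
ee_rot: [-179.7, -0.0, 94.7]
force: [0.1, 0.4, 0.9]
gripper_width: 65.7
gripper_force: 0.0
time_s: 25.65
ee_pos: [668.2, 10.6, 69.9]
ee_rot: [179.9, 0.0, 94.8]
force: [0.2, -0.4, 0.3]
gripper_width: 66.1
gripper_force: 0.0
turn rz 0.2 | then dx,dy,dz [-0.5 -0.7 64.9] now [668.2  10.6  69.9] [1.7991e+02 1.0000e-02 9.4800e+01] w 66.1 f [ 0.2 -0.4  0.3] q6 -4.9
```

View pics/m4.png

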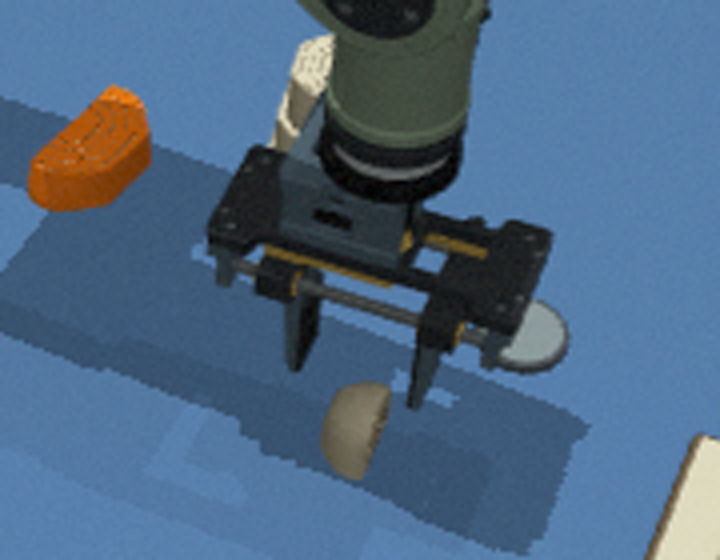

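The fingers straddle the tip at (355,430). I'll descend.

```bash
python3 -m pendant '-0.5 -0.7 15 0 0 0.2;0 0 15 0 0 0;0 0 15 0 0 0;0 0 10 0 0 0;0 0 6 0 0 0;0 0 2.5 0 0 0;0 0 0 0 0 0;0 0 0 0 0 0'
python3 -c "
from h import *
obj((683.5,11.3),4.6,32,5)"
python3 -m pendant '0 0 0 0 0 0;0 0 0 0 0 0;0 0 0 0 0 0;0 0 0 0 0 0;0 0 0 0 0 0;0 0 0 0 0 0;0 0 0 0 0 0;0 0 0 0 0 0' 15 20
python3 -c "
from h import *
obj((683.5,11.3),4.6,32,5)"
```

```text
time_s: 26.5
ee_pos: [667.5, 9.7, 5.9]
ee_rot: [179.9, 0.0, 94.6]
force: [-0.2, 0.5, 0.8]
gripper_width: 65.9
gripper_force: 0.0
turn rz -0.02 | then dx,dy,dz [0.3 0.1 0.9] now [667.5   9.7   5.9] [1.7994e+02 1.0000e-02 9.4580e+01] w 65.9 f [-0.2  0.5  0.8] q6 -4.7
time_s: 27.3
ee_pos: [667.1, 9.7, 5.6]
ee_rot: [180.0, 0.0, 94.6]
force: [0.5, -0.7, 0.3]
gripper_width: 31.7
gripper_force: 20.0
turn rz -0.02 | then dx,dy,dz [0.3 0.5 0.6] now [667.1   9.7   5.6] [1.7998e+02 1.0000e-02 9.4580e+01] w 31.7 f [ 0.5 -0.7  0.3] q6 -4.7
```

```bash
python3 -m pendant '0 0 -5 0 0 0;0 0 -20 0 0 0;0 0 -35 0 0 0;0 0 -40 0 0 0;0 0 -30 0 0 -4;0 0 -18 0 0 -3.4;0 0 0 0 0 0;0 0 0 0 0 0'
python3 -c "
from h import *
obj((576.4,195),12,32,140)"
```

```text
time_s: 28.1
ee_pos: [666.4, 9.7, 152.8]
ee_rot: [-179.9, -0.0, 101.9]
force: [0.3, 0.7, -2.0]
gripper_width: 31.7
gripper_force: 20.0
turn rz -0.09 | then dx,dy,dz [199.9 -65.5  12.8] now [666.4   9.7 152.8] [-1.7994e+02 -1.0000e-02  1.0191e+02] w 31.7 f [ 0.3  0.7 -2. ] q6 -12.1
```

```bash
python3 -m pendant '20 -7 0 0 0 0;32 -10 0 0 0 0;36 -12 0 0 0 0;36 -12 0 0 0 0;36 -12 0 0 0 0;25 -8 0 0 0 0;14 -4.5 0 0 0 0;0 0 0 0 0 0'
python3 -m pendant '0 0 6 0 0 0;0 0 6 0 0 0;0 0 0 0 0 0;0 0 0 0 0 0;0 0 0 0 0 0'
python3 -c "
from h import *
obj((576.4,195),12,32,129)"
```

```text
time_s: 28.9
ee_pos: [559.9, 192.3, 152.3]
ee_rot: [-179.9, 0.0, 102.1]
force: [-0.1, -1.2, -1.9]
gripper_width: 31.6
gripper_force: 20.0
time_s: 29.4
ee_pos: [562.0, 190.3, 141.4]
ee_rot: [180.0, 0.0, 101.9]
force: [-0.1, 0.1, -1.1]
gripper_width: 31.8
gripper_force: 20.0
turn rz -0.08 | then dx,dy,dz [ 1.6 -1.  12.4] now [562.  190.3 141.4] [1.7999e+02 1.0000e-02 1.0192e+02] w 31.8 f [-0.1  0.1 -1.1] q6 5.7
```

```bash
python3 -m pendant '1.3 -1 5 0 0 0;0 0 4 0 0 0;0 0 0 0 0 0;0 0 0 0 0 0;0 0 0 0 0 0'
python3 -c "
from h import *
obj((576.4,195),12,32,129)"
```

```text
time_s: 29.9
ee_pos: [560.5, 191.9, 132.5]
ee_rot: [180.0, 0.0, 102.0]
force: [0.2, -0.2, -2.6]
gripper_width: 31.8
gripper_force: 20.0
turn rz -0.01 | then dx,dy,dz [-0.3  0.2  3.5] now [560.5 191.9 132.5] [1.7999e+02 1.0000e-02 1.0199e+02] w 31.8 f [ 0.2 -0.2 -2.6] q6 5.8
```

```bash
python3 -m pendant '-0.5 0.2 1.2 0 0 0;0 0 0.8 0 0 0;0 0 0 0 0 0;0 0 0 0 0 0'
python3 -m pendant '0 0 0.7 0 0 0;0 0 0.3 0 0 0;0 0 0 0 0 0'
python3 -c "
from h import *
obj((576.4,195),12,32,129)"
```

```text
time_s: 30.3
ee_pos: [560.7, 191.4, 130.4]
ee_rot: [-180.0, 0.0, 102.0]
force: [-0.7, 0.4, -1.7]
gripper_width: 31.7
gripper_force: 20.0
time_s: 30.6
ee_pos: [560.7, 191.4, 129.5]
ee_rot: [180.0, 0.0, 102.0]
force: [0.1, -0.8, -0.9]
gripper_width: 32.1
gripper_force: 20.0
turn rz -0.02 | then dx,dy,dz [0.2 0.1 0.5] now [560.7 191.4 129.5] [179.99   0.   101.98] w 32.1 f [ 0.1 -0.8 -0.9] q6 5.8
```

```bash
python3 -m pendant '0 0 0.3 0 0 0;0 0 0 0 0 0'
```

```text
time_s: 30.8
ee_pos: [560.7, 191.5, 129.5]
ee_rot: [180.0, 0.0, 102.0]
force: [-1.4, -0.4, 1.4]
gripper_width: 31.8
gripper_force: 20.0
```

Contact. I'll release, retreat up and back, and look.

```bash
python3 -m pendant '0 0 0 0 0 0;0 0 0 0 0 0;0 0 0 0 0 0;0 0 0 0 0 0;0 0 0 0 0 0' 58
python3 -m pendant '0 0 -10 0 0 0;0 0 -25 0 0 0;0 0 -30 0 0 0;0 0 -25 0 0 0;-40 0 0 0 0 0;-40 0 0 0 0 0;-40 0 0 0 0 0;-40 0 0 0 0 0'
python3 -m pendant '-40 0 0 0 0 0;-40 0 0 0 0 0;-40 0 0 0 0 0;0 0 0 0 0 0'
python3 - <<'E'
from h import *
s=grab_frame("scene");t=grab_frame("top");cv2.imwrite("pics/sF.png",s);cv2.imwrite("pics/tF.png",t)
a=cv2.resize(s[110:230,290:410],(400,400),interpolation=cv2.INTER_CUBIC);b=cv2.resize(t[205:295,180:270],(400,400),interpolation=cv2.INTER_CUBIC)
cv2.imwrite("pics/mF.png",np.hstack([a,b]))
E
```

```text
time_s: 31.3
ee_pos: [560.7, 191.4, 129.1]
ee_rot: [-180.0, 0.0, 102.0]
force: [-0.1, 0.2, 0.2]
gripper_width: 58.1
gripper_force: 0.0
time_s: 32.1
ee_pos: [594.2, 33.6, 220.2]
ee_rot: [179.9, 0.0, 102.0]
force: [0.9, -0.7, -0.3]
gripper_width: 58.1
gripper_force: 0.0
time_s: 32.5
ee_pos: [619.6, -87.1, 219.6]
ee_rot: [179.9, 0.1, 101.7]
force: [-0.1, 0.9, 0.2]
gripper_width: 57.8
gripper_force: 0.0
```

View pics/mF.png

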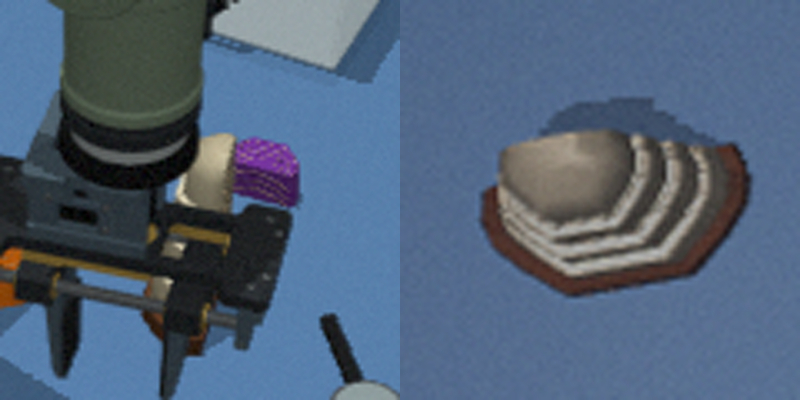

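View pics/tF.png

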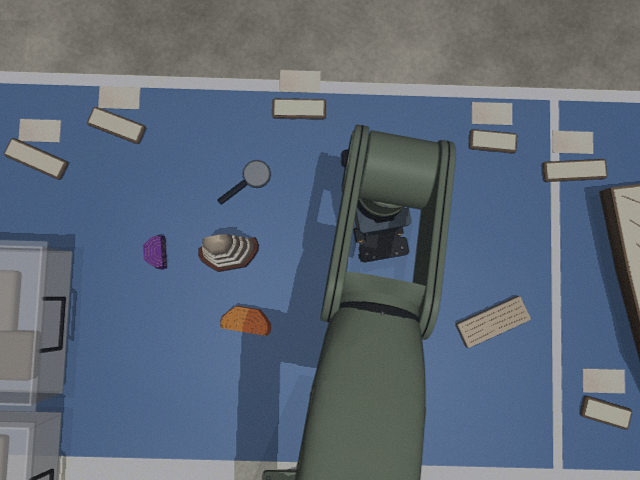

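The stack stands, with the plinth and all four sections at (229,250), and nothing else has moved. The arm hides the front in the scene view, so I'll move it aside for a final check.

```bash
python3 -m pendant '-30 -30 0 0 0 0;-30 -30 0 0 0 0;-30 -30 0 0 0 0;-30 -30 0 0 0 0;-30 -30 0 0 0 0;-30 -30 0 0 0 0;0 0 0 0 0 0;0 0 0 0 0 0' | head -2
python3 - <<'E'
from h import *
s=grab_frame("scene");cv2.imwrite("pics/sG.png",s)
cv2.imwrite("pics/mG.png",cv2.resize(s[110:230,300:400],(500,600),interpolation=cv2.INTER_CUBIC))
n=np.array([np.cos(np.radians(12)),np.sin(np.radians(12))]);t=np.array([-n[1],n[0]])
for h,w in((0,65),(20,65),(20,55),(52,46),(88,37),(124,28)):
    for sg in(-1,1): print(h,w*sg,np.round((pix("scene",[*(np.array([576.4,195])+sg*w*t),h])[0]-[300,110])*5))
E
```

```text
time_s: 33.4
ee_pos: [480.2, -295.1, 219.6]
0 -65 [247. 540.]
0 65 [296. 377.]
20 -65 [250. 514.]
20 65 [299. 352.]
20 -55 [254. 501.]
20 55 [295. 364.]
52 -46 [261. 447.]
52 46 [297. 332.]
88 -37 [270. 387.]
88 37 [299. 294.]
124 -28 [279. 324.]
124 28 [301. 253.]
```

View pics/mG.png

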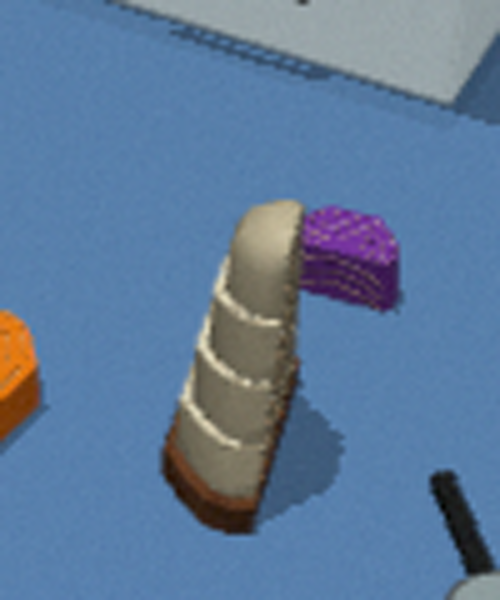

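```bash
python3 - <<'E'
from h import *
n=np.array([np.cos(np.radians(12)),np.sin(np.radians(12))]);t=np.array([-n[1],n[0]]);o=np.array([576.4,195])
def front(P,a,b):
    d=(P-o)@n;s=(P-o)@t;q=(s>a)&(s<b)&(d>-15);return np.round([np.median(d[q]),q.sum()],2) if q.any() else None
br=lambda k:(lambda p:p[...,2]-k*p[...,0])
for k in(.8,1.0,1.2):
    c=contour(cv2.imread("pics/scene0.png"),347,194,br(k),40)
    print("scene0 plinth front, z=0",k,front(ray("scene",c,0),-40,40))
    c=contour(cv2.imread("pics/top0.png"),229,254,br(k),45)
    print("top0 plinth front z=20",front(ray("top",c,20),-40,40))
    c=contour(cv2.imread("pics/sG.png"),345,200,br(k),48)
    print("sG plinth z=0",front(ray("scene",c,0),-55,-10),front(ray("scene",c,0),-55,-35))
# stone vs brown along the front: rows profile across face at s=-25
s=cv2.imread("pics/sG.png")
for sv in(-40,-20,0,20):
    L=np.array([[*(o+sv*t+dd*n),20] for dd in np.arange(-8,9,1.)]);uv=pix("scene",L).astype(np.float32)
    v=cv2.remap(s,uv[:,:1],uv[:,1:],cv2.INTER_LINEAR)[:,0];print(sv,[f"{r}/{g}/{b}" for b,g,r in v])
E
```

```text
scene0 plinth front, z=0 0.8 [  0.31 119.  ]
top0 plinth front z=20 [ -1.46 222.  ]
sG plinth z=0 [ 0.14 69.  ] [ 0.06 31.  ]
scene0 plinth front, z=0 1.0 [ -0.23 119.  ]
top0 plinth front z=20 [ -2.07 222.  ]
sG plinth z=0 [-0.53 69.  ] [-0.67 31.  ]
scene0 plinth front, z=0 1.2 [ -0.66 120.  ]
top0 plinth front z=20 [ -2.55 222.  ]
sG plinth z=0 [-1.09 69.  ] [-1.4 31. ]
-40 ['125/118/100', '124/117/98', '123/116/97', '120/113/94', '111/104/87', '100/93/78', '87/78/64', '72/61/48', '57/43/33', '52/45/42', '52/54/61', '52/66/83', '56/75/97', '60/83/112', '62/89/121', '62/90/122', '63/91/123']
-20 ['124/117/96', '123/115/94', '116/108/88', '109/101/81', '103/94/75', '92/82/65', '81/68/54', '71/56/44', '63/51/45', '55/46/47', '52/52/61', '55/66/82', '59/81/105', '61/87/116', '62/90/120', '63/92/123', '62/91/123']
0 ['100/94/77', '95/88/72', '90/82/67', '86/76/62', '81/71/57', '75/64/51', '71/58/45', '66/52/40', '60/46/35', '55/48/47', '50/52/61', '48/59/76', '54/73/97', '59/84/113', '61/90/122', '61/91/123', '61/91/123']
20 ['102/92/73', '95/84/65', '98/86/67', '103/91/71', '105/92/72', '94/82/63', '79/69/52', '69/58/46', '62/51/45', '53/44/46', '51/51/61', '54/65/82', '58/79/103', '61/85/113', '63/88/118', '64/91/122', '64/91/123']
```

The section faces should be flush with each other to well under 1 mm by the gripper readings. They sit about 1 mm behind the plinth edge, centred to within 1 mm and upright. Handing in.

```bash
python3 -c "
from workcell import *
print(job_done())"
```

```text
the job is handed in; nothing more can be done
None
```

The half stalagmite stands by itself on the plinth, built root, lower, upper, tip with the flat faces aligned and sitting about 1 mm behind the plinth's straight edge; it took about 33 s, the slab and lens look unmoved in the last pictures, the core was hidden behind the arm in the last top view and not re-checked, and the job is handed in.

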